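# Unsnap the dry kit parts into their trays and stop the booth fan

## Task

Pull every painted kit part off its snap holder and put it in the tray of the same colour as the disc on that holder, each resting on the tray's floor, not piled on one another. When all the parts are in their trays, switch the spray booth's fan off by pushing its toggle fully over to the other side. Leave the paint jars and the white cup where they stand.

Things in the scene. Friction and masses are not known exactly. Their poses are not given: they have to be found in the camera images.
- part1: Painted kit part, 30 g: white head, blue crest, amber visor. Origin: centre of the flat underside of its grey plug; z up. Plug 18 (x) x 24 (y) mm, z 0 to 16, ribs on its x sides at z 0 to 7 (22 mm across). Head 34 (x) x 30 (y), z 16 to 52 mm, trim to 62. Stands by itself. Starts snapped upright in holder1, same yaw, or is absent (None). Grip the head across y; pulled straight up its rib passes the jaws at 8 to 18 N, clear after 12 mm.
- part2: Painted kit part, 30 g: red head, three grey ribs on top. Origin: centre of the flat underside of its grey plug; z up. Plug 18 (x) x 24 (y) mm, z 0 to 16, ribs on its x sides at z 0 to 7 (22 mm across). Head 34 (x) x 30 (y), z 16 to 52 mm, trim to 62. Stands by itself. Starts snapped upright in holder2, same yaw, or is absent (None). Grip the head across y; pulled straight up its rib passes the jaws at 8 to 18 N, clear after 12 mm.
- part3: Painted kit part, 30 g: blue head, white round nozzle on top. Origin: centre of the flat underside of its grey plug; z up. Plug 18 (x) x 24 (y) mm, z 0 to 16, ribs on its x sides at z 0 to 7 (22 mm across). Head 34 (x) x 30 (y), z 16 to 52 mm, trim to 62. Stands by itself. Starts snapped upright in holder3, same yaw, or is absent (None). Grip the head across y; pulled straight up its rib passes the jaws at 8 to 18 N, clear after 12 mm.
- part4: Painted kit part, 30 g: grey head, red plate on the front and red trim on top. Origin: centre of the flat underside of its grey plug; z up. Plug 18 (x) x 24 (y) mm, z 0 to 16, ribs on its x sides at z 0 to 7 (22 mm across). Head 34 (x) x 30 (y), z 16 to 52 mm, trim to 62. Stands by itself. Starts snapped upright in holder4, same yaw, or is absent (None). Grip the head across y; pulled straight up its rib passes the jaws at 8 to 18 N, clear after 12 mm.
- part5: Painted kit part, 30 g: black head, two brass studs on top. Origin: centre of the flat underside of its grey plug; z up. Plug 18 (x) x 24 (y) mm, z 0 to 16, ribs on its x sides at z 0 to 7 (22 mm across). Head 34 (x) x 30 (y), z 16 to 52 mm, trim to 62. Stands by itself. Starts snapped upright in holder5, same yaw, or is absent (None). Grip the head across y; pulled straight up its rib passes the jaws at 8 to 18 N, clear after 12 mm.
- holder1: Wooden block fixed to the table, x -66 to +38, y +-29, 18 mm high, with a snap socket at the origin: orange sprung jaws on the x sides that close over the plug's ribs (to z = 31 mm, x +-24), black cheeks on the y sides (to z = 30, y +-18). Origin on the table below the socket; the plug stands at z = 18 mm. Its coloured disc lies on the block at x = -46 mm, y = 0.
- holder2: Wooden block fixed to the table, x -66 to +38, y +-29, 18 mm high, with a snap socket at the origin: orange sprung jaws on the x sides that close over the plug's ribs (to z = 31 mm, x +-24), black cheeks on the y sides (to z = 30, y +-18). Origin on the table below the socket; the plug stands at z = 18 mm. Its coloured disc lies on the block at x = -46 mm, y = 0.
- holder3: Wooden block fixed to the table, x -66 to +38, y +-29, 18 mm high, with a snap socket at the origin: orange sprung jaws on the x sides that close over the plug's ribs (to z = 31 mm, x +-24), black cheeks on the y sides (to z = 30, y +-18). Origin on the table below the socket; the plug stands at z = 18 mm. Its coloured disc lies on the block at x = -46 mm, y = 0.
- holder4: Wooden block fixed to the table, x -66 to +38, y +-29, 18 mm high, with a snap socket at the origin: orange sprung jaws on the x sides that close over the plug's ribs (to z = 31 mm, x +-24), black cheeks on the y sides (to z = 30, y +-18). Origin on the table below the socket; the plug stands at z = 18 mm. Its coloured disc lies on the block at x = -46 mm, y = 0.
- holder5: Wooden block fixed to the table, x -66 to +38, y +-29, 18 mm high, with a snap socket at the origin: orange sprung jaws on the x sides that close over the plug's ribs (to z = 31 mm, x +-24), black cheeks on the y sides (to z = 30, y +-18). Origin on the table below the socket; the plug stands at z = 18 mm. Its coloured disc lies on the block at x = -46 mm, y = 0.
- yellow_disc1: Yellow disc, 23 mm across, 4 mm thick, fixed on one of the holder blocks (46 mm from that holder's origin; which one differs from start to start). It means: this holder's part goes in the yellow tray. Origin: centre of its underside.
- yellow_disc2: Yellow disc, 23 mm across, 4 mm thick, fixed on one of the holder blocks (46 mm from that holder's origin; which one differs from start to start). It means: this holder's part goes in the yellow tray. Origin: centre of its underside.
- green_disc1: Green disc, 23 mm across, 4 mm thick, fixed on one of the holder blocks (46 mm from that holder's origin; which one differs from start to start). It means: this holder's part goes in the green tray. Origin: centre of its underside.
- green_disc2: Green disc, 23 mm across, 4 mm thick, fixed on one of the holder blocks (46 mm from that holder's origin; which one differs from start to start). It means: this holder's part goes in the green tray. Origin: centre of its underside.
- green_disc3: Green disc, 23 mm across, 4 mm thick, fixed on one of the holder blocks (46 mm from that holder's origin; which one differs from start to start). It means: this holder's part goes in the green tray. Origin: centre of its underside.
- yellow_tray: Yellow open tray fixed to the table, outside 150 (x) x 190 (y) x 22 mm high, walls 4 mm, floor about 4 mm above the table. Origin: centre of its underside, on the table. The two trays swap places from start to start.
- green_tray: Green open tray fixed to the table, outside 150 (x) x 190 (y) x 22 mm high, walls 4 mm, floor about 4 mm above the table. Origin: centre of its underside, on the table. The two trays swap places from start to start.
- fan_switch_base: Grey housing of the spray booth's fan switch, 70 (x) x 50 (y) x 25 mm high with a hub on top, fixed. Origin: centre of its underside. The toggle swings in its x-z plane about a y axis 22 mm above the origin.
- fan_switch (a joint): Toggle angle: 0 = leaning 0.5 rad to the housing's -x side (fan on), 1.0 rad = stop, leaning 0.5 rad to its +x side (fan off). It stays where it is left; under 2 N at the tip moves it.
- fan_switch_tip (a point): Centre of the red ball (26 mm across) at the toggle's end, 80 mm from its pivot.
- paint_jar1: Blue paint jar, 32 mm across, 45 mm high; loose, a bystander to be left standing where it is. Origin: centre of its underside.
- paint_jar2: Red paint jar, 32 mm across, 45 mm high; loose, a bystander to be left standing where it is. Origin: centre of its underside.
- paint_jar3: Grey paint jar, 32 mm across, 45 mm high; loose, a bystander to be left standing where it is. Origin: centre of its underside.
- brush_cup: White cup, 64 mm across, 80 mm high; loose, a bystander to be left standing where it is. Origin: centre of its underside.

How it is judged:
On the way, in this order (a step that is already met when the one before it is completed fails the run):
1. every part present is off its holder and rests in the tray of its holder's colour (((horizontal distance between any of yellow_disc1, yellow_disc2 and holder1 below 0.06 m and x of part1 in the frame of yellow_tray between -0.075 and 0.075 m and y of part1 in the frame of yellow_tray between -0.095 and 0.095 m) or (not (horizontal distance between any of yellow_disc1, yellow_disc2 and holder1 below 0.06 m) and x of part1 in the frame of green_tray between -0.075 and 0.075 m and y of part1 in the frame of green_tray between -0.095 and 0.095 m)) and (height (world z) of part1 below 0.048 m or (angle between part1's own z axis and vertical above 2.8 rad and height (world z) of part1 below 0.07 m)) and linear speed of each of part1, part2, part3, part4, part5 below 0.03 m/s and ((horizontal distance between any of yellow_disc1, yellow_disc2 and holder2 below 0.06 m and x of part2 in the frame of yellow_tray between -0.075 and 0.075 m and y of part2 in the frame of yellow_tray between -0.095 and 0.095 m) or (not (horizontal distance between any of yellow_disc1, yellow_disc2 and holder2 below 0.06 m) and x of part2 in the frame of green_tray between -0.075 and 0.075 m and y of part2 in the frame of green_tray between -0.095 and 0.095 m)) and (height (world z) of part2 below 0.048 m or (angle between part2's own z axis and vertical above 2.8 rad and height (world z) of part2 below 0.07 m)) and ((horizontal distance between any of yellow_disc1, yellow_disc2 and holder3 below 0.06 m and x of part3 in the frame of yellow_tray between -0.075 and 0.075 m and y of part3 in the frame of yellow_tray between -0.095 and 0.095 m) or (not (horizontal distance between any of yellow_disc1, yellow_disc2 and holder3 below 0.06 m) and x of part3 in the frame of green_tray between -0.075 and 0.075 m and y of part3 in the frame of green_tray between -0.095 and 0.095 m)) and (height (world z) of part3 below 0.048 m or (angle between part3's own z axis and vertical above 2.8 rad and height (world z) of part3 below 0.07 m)) and ((horizontal distance between any of yellow_disc1, yellow_disc2 and holder4 below 0.06 m and x of part4 in the frame of yellow_tray between -0.075 and 0.075 m and y of part4 in the frame of yellow_tray between -0.095 and 0.095 m) or (not (horizontal distance between any of yellow_disc1, yellow_disc2 and holder4 below 0.06 m) and x of part4 in the frame of green_tray between -0.075 and 0.075 m and y of part4 in the frame of green_tray between -0.095 and 0.095 m)) and (height (world z) of part4 below 0.048 m or (angle between part4's own z axis and vertical above 2.8 rad and height (world z) of part4 below 0.07 m)) and ((horizontal distance between any of yellow_disc1, yellow_disc2 and holder5 below 0.06 m and x of part5 in the frame of yellow_tray between -0.075 and 0.075 m and y of part5 in the frame of yellow_tray between -0.095 and 0.095 m) or (not (horizontal distance between any of yellow_disc1, yellow_disc2 and holder5 below 0.06 m) and x of part5 in the frame of green_tray between -0.075 and 0.075 m and y of part5 in the frame of green_tray between -0.095 and 0.095 m)) and (height (world z) of part5 below 0.048 m or (angle between part5's own z axis and vertical above 2.8 rad and height (world z) of part5 below 0.07 m))), for 0.2 s.
2. then the fan is switched off (value of joint fan_switch above 0.85 rad), for 0.2 s.
At the end, for the whole second after the job is handed in: Every part present is at rest with its origin (underside of the plug) within the outline of the tray of its holder's disc colour and less than 48 mm above the table (70 mm if it stands upside down), so not on top of another part, and the fan toggle is beyond 0.85 rad (all of step 1 and value of joint fan_switch above 0.85 rad); the robot touches nothing.
It fails at once if a paint jar or the white cup is shifted more than 40 mm (distance of any of paint_jar1, paint_jar2, paint_jar3, brush_cup from where it was at the start of the episode above 0.04 m).
Of part1, part2, part3, part4, part5 only 4 to 5 are there at a start; the rules pass over those that are not, and their reading is None.
At some moment in a run one of part1, part2, part3, part4, part5 may be knocked a few centimetres aside while the robot is not near it.
Once in a run the grip may slacken for a moment while it holds something.
It also fails if it takes over 210 s, if anything falls off the work surface, if the arm or the gripper's body presses on something with over 40 N, if the wrist force passes 120 N, or if a joint passes its speed limit or range.

## Robot

A 6-joint arm with a two-finger parallel gripper is mounted at the origin on the work surface. World frame = base frame: x ahead of the robot, y to its left, z up, the work surface at z = 0. Lengths are in m, angles in rad, forces in N, time in s.
With the tool pointing down it reaches from about 0.25 to 0.725 m from the base axis. Payload 4 kg.
Tool frame: the origin (TCP) lies on the front face of the gripper's body, between the roots of the fingers; the fingertips stand 73 mm ahead of it and the grasp point (between the pads) lies 54 mm ahead of it; z points along the fingers, y is the line along which they close (so a half turn about z gives the same grasp; the last joint's range is limited). The gripper opens to 85 mm and grips with 20 to 120 N. Pads are 22 mm wide; open, the fingers measure 114 mm over their backs; the gripper's body (76 mm by 85 mm) begins 54 mm behind the grasp point. The pads swing forward as they close: fully open they stand 13 mm farther back than shut.
Start: joints at [-1.34, 0.241, 0.005, 1.335, 0, 1.571], TCP at [0.114, -0.487, 0.304] pointing down, gripper open.
Joint ranges: [-2.72, 2.72], [-1.05, 1.87], [-1.09, 1.28], [-1.99, 2.15], [-1.42, 1.44], [-3.14, 3.14]. Speed limits (rad/s): [2.79, 2.79, 3.14, 3.14, 3.14, 3.14].

## Interface

Orientations are given as a unit quaternion [x, y, z, w].
In Python, from workcell import bot gives the robot as it stands. The module is installed in compiled form; this text tells all that it offers.
- The arm moves only by the tool step_arm, never from a script. Its argument "rows" is a list of rows, each a list of 2 entries, a list of its own where there are three numbers: the shift along the tool's x, y, z in mm, then the turn about the tool's z in degrees. A call has 1 to 12 rows; each row is the pose to reach, as a shift and turn from the pose commanded when the call began, along the tool's axes at that moment; what a row does not reach only later rows make up. A row lasts 1/8 s, in which the tool goes at most 62.5 mm and 10.7 degrees, less where a joint would pass 70% of its speed; a pose out of reach is approached as far as the arm can. A call with a gripper value outside its range is refused whole. "claw" is the gripper's target within -1 to 1 (shut at 1, half-way at 0, fully open at -1), set as the call begins (left out, the last holds). The fingers move at their own pace and stop on an object; the grip force is fixed at half the most. Time passes only in rows, so rows that repeat a pose let the fingers close. It gives the time, the measured TCP pose, the force, the opening and the grip force at its end, in the units of the state.
- bot.get_obs(): the state, without advancing time (a new reading comes with each control period).
- bot.camera(name): name is "side" or "top"; returns (picture, depth): 384x512x3 uint8, red, green, blue; 384x512 float32, m along the optical axis (not along the pixel's ray), 0 where there is no reading.
- bot.camera_params(name): a dict with "fx", "fy", "cx", "cy" (pixels), "pose" (4x4, takes a point from camera to world coordinates). Camera axes: x right, y up, looking along -z (the intrinsics and any distortion apply to the point x, -y, -z); pixel columns grow to the right and rows downward; lengths in m; the calibration is good to about 2 mm. A picture is of the moment at which its call begins. camera_params takes no time and is no camera call.
- bot.job_done(): hands the job in; it is judged then, once.
Trained networks look in the newest picture that a camera, given by its name, has taken for a name from the list of things; names that differ only in an ending like _2 or _b are one class to them, and where a whole thing is asked for, a point or a joint stands for the part that bears it (a point fixed in the world has none). Each returns a list of dicts, best first, with "score" (0 to 1); they miss things now and then, are a little off and sometimes report something else, mostly with a low value. They report only what shows in the picture. A call takes as long as a camera call.
- bot.trace(target, camera): "pixels" (384x512 bool, what is visible of it) and "uv" ([column, row] in pixels, amid what is visible of it).
The state is a dict: "clock": time; "joint_pos": joint angles; "joint_vel": joint speeds; "tau": joint torques, N m; "eef_pos": TCP position; "tool_rot": TCP orientation; "ft_force": force on the tool from outside, world axes, zero at the start; "ft_torque": the same for the moment, N m; "grip_width": finger opening in m; "grasp_force": force on a finger pad.
Only numpy, scipy, OpenCV 4.12 (cv2) and the standard library are available. Lean on these libraries where they do the work, as an engineer would, in place of code of your own. Each camera call takes 0.05 s, during which the arm holds its last target. There are 200 camera calls.

## Working session

There is one attempt and no reset: what is moved stays moved. The work goes in short steps, Python scripts to look and compute and a tool call to move; the robot and the scene stay as the last step left them, time stands still between calls to the robot, and variables do not carry over. Pictures are saved under pics/ and viewed, at most 14 in all, crops included, and the job is handed in when it is done.

Besides the shell and the picture viewer there is one more tool, called after "Call:" as name(argument=value, ...) on one line, values as JSON. step_arm: Moves the arm, as the interface text tells. Its arguments: {"type":"object","properties":{"rows":{"type":"array"},"claw":{"type":"number"}},"required":["rows"]}

```bash
mkdir -p pics; cat > h.py <<'E'
import numpy as np,cv2
from workcell import bot
def snap(cam,fn=None):
    p,d=bot.camera(cam)
    if fn: cv2.imwrite('pics/'+fn,cv2.cvtColor(p,cv2.COLOR_RGB2BGR))
    return p,d
def world(cam,d,mask):
    k=bot.camera_params(cam); r,c=np.nonzero(mask&(d>0)); z=d[r,c]
    P=np.stack([(c-k['cx'])/k['fx']*z,-(r-k['cy'])/k['fy']*z,-z,np.ones_like(z)])
    return (np.array(k['pose'])@P)[:3].T
E
python3 - <<'E'
from h import *
o=bot.get_obs();print({k:np.round(v,3) for k,v in o.items()})
for cam in('top','side'):
    p,d=snap(cam,cam+'0.png');k=bot.camera_params(cam);print(cam,{a:np.round(b,3) for a,b in k.items()})
    for n in ['part1','part2','part3','part4','part5','holder1','yellow_disc1','green_disc1','yellow_tray','green_tray','fan_switch_base','fan_switch_tip','paint_jar1','brush_cup'] if cam=='top' else ['part1','part2','part3','part4','part5','fan_switch_tip']:
        for t in bot.trace(n,cam)[:6]:
            if t['score']<.3: continue
            w=world(cam,d,t['pixels'])
            if len(w): print(n,round(t['score'],2),np.round(t['uv']),len(w),np.round(np.median(w,0),3),np.round(np.percentile(w,2,axis=0),3),np.round(np.percentile(w,98,axis=0),3))
E
```

```text
{'clock': np.float64(0.0), 'joint_pos': array([-1.34 ,  0.241,  0.004,  1.335, -0.   ,  1.571]), 'joint_vel': array([-0.001,  0.002, -0.001, -0.002, -0.   ,  0.   ]), 'tau': array([-1.0000e-03, -3.7231e+01,  2.5241e+01,  1.7000e-02,  0.0000e+00,
       -0.0000e+00]), 'eef_pos': array([ 0.114, -0.486,  0.303]), 'tool_rot': array([ 0.993,  0.115, -0.   , -0.001]), 'ft_force': array([0.829, 0.412, 0.013]), 'ft_torque': array([-0.013,  0.031,  0.04 ]), 'grasp_force': np.float64(0.0), 'grip_width': np.float64(0.086)}
top {'fx': np.float64(477.411), 'fy': np.float64(477.411), 'cx': np.float64(257.745), 'cy': np.float64(188.413), 'pose': array([[ 0.12 ,  0.969, -0.215,  0.279],
       [-0.993,  0.117, -0.023, -0.013],
       [ 0.003,  0.216,  0.976,  1.555],
       [ 0.   ,  0.   ,  0.   ,  1.   ]])}
part1 0.67 [348. 192.] 125 [ 0.633 -0.261  0.07 ] [ 0.618 -0.281  0.024] [ 0.653 -0.248  0.079]
part1 0.49 [266. 182.] 102 [ 0.633 -0.     0.07 ] [ 0.616 -0.013  0.053] [0.649 0.013 0.08 ]
part1 0.48 [304. 186.] 108 [ 0.638 -0.12   0.07 ] [ 0.622 -0.136  0.051] [ 0.655 -0.106  0.079]
part2 0.67
[... 3553 characters left out ...]
0.618 -0.282  0.027] [ 0.652 -0.255  0.074]
part4 0.62 [271. 200.] 233 [ 0.633 -0.012  0.061] [ 0.617 -0.017 -0.   ] [0.687 0.045 0.073]
part4 0.44 [254. 173.] 175 [0.644 0.12  0.059] [0.63  0.115 0.03 ] [0.66  0.139 0.077]
part5 0.69 [293. 232.] 273 [ 0.636 -0.131  0.062] [ 0.623 -0.14   0.025] [ 0.658 -0.108  0.074]
part5 0.67 [326. 273.] 322 [ 0.63  -0.273  0.065] [ 0.618 -0.282  0.027] [ 0.652 -0.255  0.074]
part5 0.62 [271. 200.] 233 [ 0.633 -0.012  0.061] [ 0.617 -0.017 -0.   ] [0.687 0.045 0.073]
part5 0.44 [254. 173.] 175 [0.644 0.12  0.059] [0.63  0.115 0.03 ] [0.66  0.139 0.077]
fan_switch_tip 0.54 [280. 339.] 202 [ 0.465 -0.379  0.1  ] [ 0.453 -0.389  0.041] [ 0.49  -0.368  0.106]
```

View pics/top0.png

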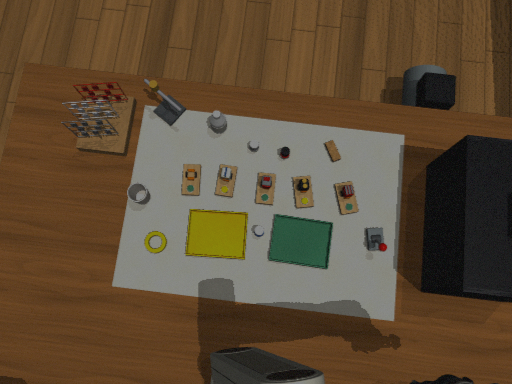

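View pics/side0.png

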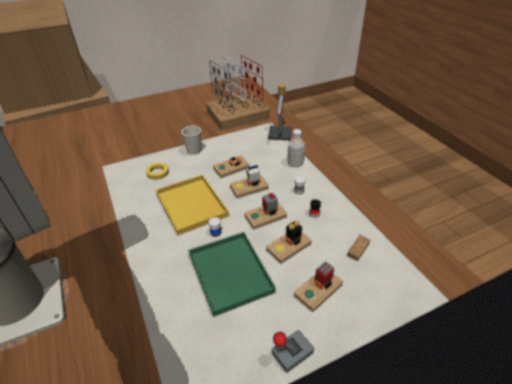

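Top view: four parts, at (348,192) red on a green disc, (304,186) black on yellow, (266,182) grey on green and (227,172) white on yellow. The holder at (190,180) is empty. The yellow tray is at (216,234), the green tray at (301,241), and the switch ball at (382,247). Side view agrees. Next I'll get the yaws.

```bash
cat >> h.py <<'E'
def scene(cam='top',fn=None):
    p,d=snap(cam,fn); W=np.full(p.shape,np.nan); m=d>0; W[m]=world(cam,d,m)
    hsv=cv2.cvtColor(p,cv2.COLOR_RGB2HSV); return p,d,W,hsv
E
python3 - <<'E'
from h import *
p,d,W,h=scene()
X,Y,Z=W[...,0],W[...,1],W[...,2]
for n,y0 in (('p2',-.261),('p5',-.12),('p4',0),('p1',.128),('empty',.247)):
    near=(abs(Y-y0)<.05)&(X>.54)&(X<.70)
    disc=near&(h[...,1]>120)&(h[...,0]>22)&(h[...,0]<95)&(X<.625)&(Z>.01)
    head=near&(Z>.055)&(X>.6)
    blk=near&(Z>.010)
    a=np.median(W[disc],0);print(n,'disc',np.round(a,3),disc.sum(),'hue',np.median(h[...,0][disc]))
    top=W[near&(Z>.062)]
    r=cv2.minAreaRect((W[blk][:,:2]*1000).astype(np.float32));print('  blk',np.round(r[0]),np.round(r[1]),round(r[2],1))
    if len(top)>10:
        b=np.mean(top,0);mm=(np.percentile(top,3,axis=0)+np.percentile(top,97,axis=0))/2
        print('  head',np.round(b,3),np.round(mm,3),'yaw',np.round(np.degrees(np.arctan2(*(mm-a)[1::-1])),1),'dist',np.round(np.hypot(*(mm-a)[:2]),3))
        r=cv2.minAreaRect((top[:,:2]*1000).astype(np.float32));print('  rect',np.round(r[0]),np.round(r[1]),round(r[2],1))
up=(Z>.02)&(Z<.13)&(X>.3)&(X<.75)&(abs(Y)<.46)
nl,lab=cv2.connectedComponents(up.astype(np.uint8))
for i in range(1,nl):
    q=W[lab==i]
    if len(q)>15: print(len(q),np.round(np.median(q,0),3),np.round(q.min(0),3),np.round(q.max(0),3))
for n,s in (('tray y',(20,35)),('tray g',(60,90))):
    m=(h[...,1]>120)&(h[...,0]>=s[0])&(h[...,0]<=s[1])&(X>.36)&(X<.545)&(abs(Y)<.26)
    r=cv2.minAreaRect((W[m][:,:2]*1000).astype(np.float32));print(n,np.round(r[0]),np.round(r[1]),round(r[2],1))
sw=(X>.43)&(X<.55)&(Y<-.33)&(Y>-.42)&(Z>.015)
r=cv2.minAreaRect((W[sw&(Z<.033)][:,:2]*1000).astype(np.float32));print('sw',np.round(r[0]),np.round(r[1]),round(r[2],1))
b=W[sw&(Z>.085)];print('ball',np.round(b.mean(0),3),len(b),b[:,2].max())
cv2.imwrite('pics/c.png',cv2.resize(cv2.cvtColor(p[130:280,120:400],cv2.COLOR_RGB2BGR),(784,420),interpolation=cv2.INTER_CUBIC))
E
```

```text
p2 disc [ 0.594 -0.279  0.022] 17 hue 74.0
  blk [ 621. -264.] [152.  83.] 7.2
  head [ 0.635 -0.263  0.072] [ 0.636 -0.264  0.072] yaw 20.0 dist 0.045
  rect [ 636. -264.] [34. 30.] 15.4
p5 disc [ 0.595 -0.131  0.021] 37 hue 29.0
  blk [ 626. -123.] [ 85. 146.] 86.5
  head [ 0.639 -0.121  0.07 ] [ 0.639 -0.121  0.071] yaw 13.4 dist 0.045
  rect [ 639. -122.] [34. 30.] 9.4
p4 disc [ 0.592 -0.003  0.023] 17 hue 74.0
  blk [605.  -3.] [143.  70.] 9.0
  head [0.634 0.    0.07 ] [ 0.634 -0.     0.07 ] yaw 3.7 dist 0.042
  rect [634.  -0.] [29. 37.] 88.5
p1 disc [0.601 0.134 0.021] 39 hue 28.0
  blk [624. 135.] [123.  76.] 0.9
  head [0.647 0.132 0.071] [0.647 0.132 0.073] yaw -1.8 dist 0.046
  rect [648. 132.] [36. 29.] 8.6
empty disc [0.593 0.245 0.022] 18 hue 74.0
  blk [626. 254.] [ 82. 117.] 87.5
47 [ 0.742 -0.05   0.043] [ 0.734 -0.064  0.02 ] [ 0.75  -0.035  0.053]
167 [0.644 0.13  0.065] [0.616 0.106 0.02 ] [0.684 0.16  0.083]
98 [0.635 0.25  0.027] [0.611 0.231 0.02 ] [0.658 0.274 0.043]
172 [0.632 0.001 0.065] [ 0.61  -0.029  0.02 ] [0.672 0.027 0.08 ]
183 [ 0.635 -0.119  0.063]
[... 251 characters left out ...]
.26   0.066] [ 0.617 -0.292  0.02 ] [ 0.673 -0.241  0.082]
48 [ 0.59  -0.     0.023] [ 0.573 -0.022  0.02 ] [0.604 0.014 0.03 ]
60 [ 0.594 -0.129  0.022] [ 0.576 -0.149  0.02 ] [ 0.617 -0.102  0.031]
78 [ 0.594 -0.276  0.022] [ 0.572 -0.306  0.02 ] [ 0.613 -0.254  0.029]
18 [0.522 0.223 0.023] [0.505 0.202 0.021] [0.525 0.237 0.028]
77 [0.476 0.005 0.044] [ 0.463 -0.01   0.022] [0.491 0.019 0.051]
345 [ 0.494 -0.369  0.029] [ 0.452 -0.396  0.02 ] [ 0.534 -0.341  0.113]
16 [ 0.39  -0.121  0.023] [ 0.388 -0.139  0.02 ] [ 0.392 -0.103  0.03 ]
tray y [456. 139.] [154. 190.] 2.8
tray g [ 463. -134.] [186. 147.] 88.0
sw [ 499. -370.] [69. 52.] 9.2
ball [ 0.464 -0.374  0.103] 60 0.11335214202525323
```

View pics/c.png

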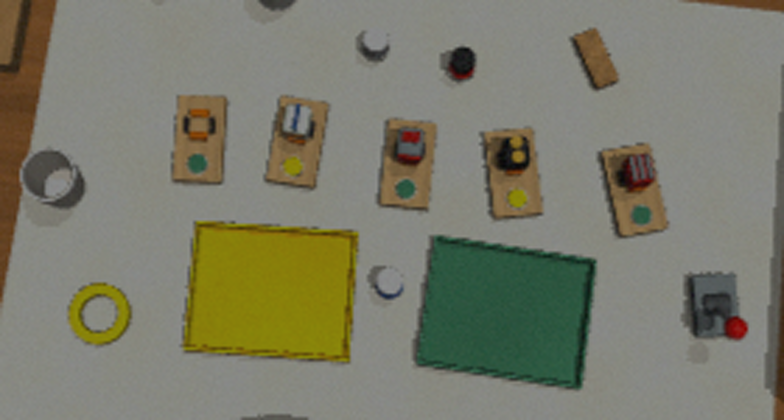

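```bash
cat >fit.py <<'E'
from h import *
from scipy.optimize import minimize
def fit(W,x0,y0,lx,ly,ox,zt=.010,zm=.2):
    near=(abs(W[...,1]-y0)<.055)&(abs(W[...,0]-x0-ox)<.08)
    P=W[near]; t=((P[:,2]>zt)&(P[:,2]<zm)).astype(float)
    def c(v):
        a=v[2]; u=(P[:,0]-v[0])*np.cos(a)+(P[:,1]-v[1])*np.sin(a)-ox; w=-(P[:,0]-v[0])*np.sin(a)+(P[:,1]-v[1])*np.cos(a)
        s=np.minimum(lx/2-abs(u),ly/2-abs(w)); return ((1/(1+np.exp(-s/.0015))-t)**2).sum()
    return min((minimize(c,[x0,y0,a],method='Nelder-Mead',options=dict(initial_simplex=[[x0,y0,a],[x0+.01,y0,a],[x0,y0+.01,a],[x0,y0,a+.15]])) for a in(-.3,-.1,.1,.3)),key=lambda r:r.fun)
E
python3 - <<'E'
from fit import *
p,d,W,h=scene()
for n,x,y in (('p2',.636,-.264),('p5',.639,-.121),('p4',.636,0),('p1',.647,.132)):
    r=fit(W,x,y,.104,.058,-.014);print(n,np.round(r.x[:2],4),round(np.degrees(r.x[2]),1),round(r.fun,1))
r=fit(W,.497,-.370,.070,.050,0);print('sw',np.round(r.x[:2],4),np.degrees(r.x[2]),r.fun)
E
```

```text
p2 [ 0.6378 -0.2645] 16.6 34.1
p5 [ 0.6413 -0.1218] 12.3 27.1
p4 [ 6.37e-01 -2.00e-04] 0.3 23.9
p1 [0.6486 0.1329] -2.0 29.0
sw [ 0.4978 -0.3706] 9.923299072142154 54.19398484906567
```

Call:
step_arm(rows=[[[0, 0, 0], -10.5], [[0, 0, 0], -13.2], [[0, 0, 0], -13.2]], claw=-0.3)

```text
clock: 1.58
eef_pos: [0.1144, -0.4868, 0.3039]
tool_rot: [0.974, 0.228, -0.0, 0.0]
ft_force: [-0.0, 0.1, -0.1]
grip_width: 0.0557
grasp_force: 0.0
```

```bash
cat >> h.py <<'E'
def go(x,y,z,yaw):
    o=bot.get_obs();q=o['tool_rot'];a=2*np.arctan2(q[1],q[0]);a=(a+np.pi/2)%np.pi-np.pi/2
    D=np.array([x,y,z])-o['eef_pos']
    print('mm',np.round(1000*np.array([D[0]*np.cos(a)+D[1]*np.sin(a),D[0]*np.sin(a)-D[1]*np.cos(a),-D[2]]),1),'turn',round(np.degrees(a)-yaw,1),'cur yaw',round(np.degrees(a),1),'tool x sign check',np.round(q,3))
E
python3 -c "
from h import *
go(.637,-.264,.20,16.6)"
```

```text
mm [567.2  32.8 103.9] turn 9.8 cur yaw 26.4 tool x sign check [ 0.974  0.228 -0.     0.   ]
```

Call:
step_arm(rows=[[[55, 3, 0], 5], [[110, 6, 0], 9.8], [[165, 9, 0], 9.8], [[220, 12, 0], 9.8], [[275, 15, 0], 9.8], [[330, 18, 0], 9.8], [[385, 22, 20], 9.8], [[440, 25, 40], 9.8], [[495, 28, 60], 9.8], [[550, 31, 90], 9.8], [[567, 33, 104], 9.8], [[567, 33, 104], 9.8]])

```text
clock: 3.08
eef_pos: [0.6366, -0.263, 0.1975]
tool_rot: [0.989, 0.145, -0.002, -0.001]
ft_force: [-0.0, 0.6, 0.1]
grip_width: 0.0556
grasp_force: 0.0
```

Call:
step_arm(rows=[[[0, 0, 40], 0], [[0, 0, 75], 0], [[0, 0, 91], 0], [[0, 0, 91], 0]])

```text
clock: 3.58
eef_pos: [0.6357, -0.2649, 0.109]
tool_rot: [0.99, 0.144, -0.001, -0.0]
ft_force: [-0.6, 0.4, 0.1]
grip_width: 0.0554
grasp_force: 0.0
```

Call:
step_arm(rows=[[[0, 0, 0], 0], [[0, 0, 0], 0], [[0, 0, 0], 0], [[0, 0, 0], 0], [[0, 0, 0], 0], [[0, 0, 0], 0]], claw=1)

```text
clock: 4.32
eef_pos: [0.638, -0.2646, 0.1116]
tool_rot: [0.989, 0.145, 0.002, 0.001]
ft_force: [-1.6, -1.2, 6.0]
grip_width: 0.0291
grasp_force: 59.8
```

Gripped at 29 mm, so now a straight pull up.

Call:
step_arm(rows=[[[0, 0, -5], 0], [[0, 0, -12], 0], [[0, 0, -20], 0], [[0, 0, -40], 0], [[0, 0, -70], 0], [[0, 0, -70], 0]])

```text
clock: 5.08
eef_pos: [0.6382, -0.2645, 0.183]
tool_rot: [0.989, 0.145, 0.003, 0.002]
ft_force: [0.9, 0.0, 0.7]
grip_width: 0.0294
grasp_force: 62.6
```

```bash
python3 - <<'E'
from h import *
go(.50,-.185,.18,-3.)
p,d=snap('side','s1.png'); cv2.imwrite('pics/s1.png',cv2.resize(cv2.cvtColor(p[150:384,150:450],cv2.COLOR_RGB2BGR),(750,585)))
E
```

```text
mm [-109.7 -115.7    3. ] turn 19.6 cur yaw 16.6 tool x sign check [0.989 0.145 0.003 0.002]
```

View pics/s1.png

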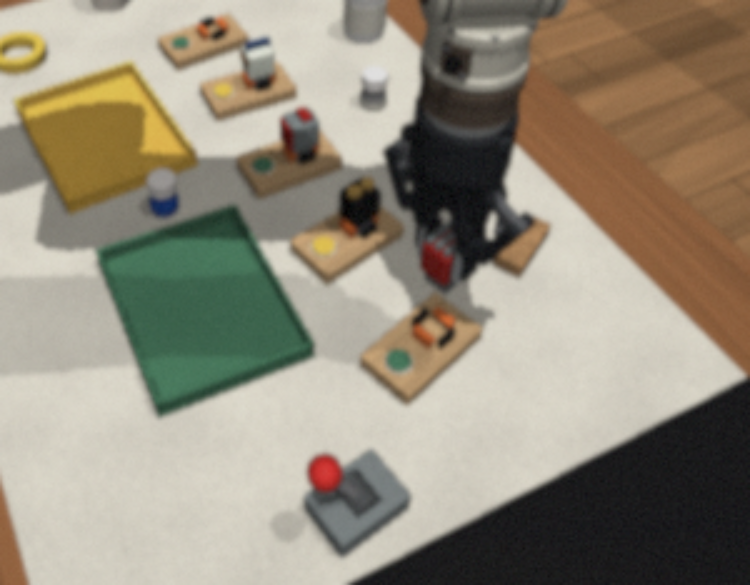

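The red part is out of its holder and in the gripper. I'll take it to the green tray at (.463, -.180).

```bash
python3 -c "
from h import *
go(.463,-.180,.102,0)"
```

```text
mm [-143.  -130.5   79. ] turn 16.6 cur yaw 16.6 tool x sign check [0.989 0.145 0.001 0.001]
```

Call:
step_arm(rows=[[[-35, -32, -10], 5], [[-72, -65, -10], 10], [[-108, -98, -5], 16.6], [[-143, -130, 10], 16.6], [[-143, -130, 50], 16.6], [[-143, -130, 70], 16.6], [[-143, -130, 77], 16.6], [[-143, -130, 77], 16.6]])

```text
clock: 6.12
eef_pos: [0.4622, -0.1801, 0.1014]
tool_rot: [1.0, 0.0, -0.001, -0.0]
ft_force: [-0.2, 0.4, -0.2]
grip_width: 0.0291
grasp_force: 62.6
```

Call:
step_arm(rows=[[[0, 0, 3], 0], [[0, 0, 3], 0]])

```text
clock: 6.38
eef_pos: [0.463, -0.1805, 0.0993]
tool_rot: [1.0, 0.0, 0.0, 0.0]
ft_force: [-0.8, -0.1, -0.9]
grip_width: 0.0289
grasp_force: 62.6
```

Call:
step_arm(rows=[[[0, 0, 0], 0], [[0, 0, 0], 0], [[0, 0, 0], 0], [[0, 0, 0], 0], [[0, 0, -40], 0], [[0, 0, -95], 0]], claw=-0.3)

```text
clock: 7.12
eef_pos: [0.4614, -0.1798, 0.1934]
tool_rot: [1.0, 0.0, -0.002, -0.001]
ft_force: [0.6, -0.5, 0.2]
grip_width: 0.0552
grasp_force: 0.0
```

```bash
python3 -c "
from h import *
go(.637,0,.20,0.3);go(.641,-.1215,.20,12.3)
p,d=snap('top')
for t in bot.trace('part2','top')[:6]:
  w=world('top',d,t['pixels']&True)
  if len(w): w=w[w[:,2]>.02]; print(t['score'],t['uv'],np.round(np.median(w,0),3),np.round(w.max(0),3))
"
```

```text
mm [ 175.7 -179.8   -6.6] turn -0.3 cur yaw 0.0 tool x sign check [ 1.     0.    -0.002 -0.001]
mm [179.6 -58.3  -6.6] turn -12.3 cur yaw 0.0 tool x sign check [ 1.     0.    -0.002 -0.001]
0.69 [305.2, 184.9] [ 0.636 -0.121  0.07 ] [ 0.655 -0.105  0.083]
0.42 [227.1, 170.1] [0.645 0.13  0.069] [0.677 0.146 0.083]
```

Next is the black part, which goes to the yellow tray.

Call:
step_arm(rows=[[[45, -15, -6], -6], [[90, -30, -6], -12.3], [[135, -44, -6], -12.3], [[179, -58, -6], -12.3], [[179, -58, -6], -12.3]])

```text
clock: 7.85
eef_pos: [0.6437, -0.1207, 0.1978]
tool_rot: [0.994, 0.109, -0.0, -0.0]
ft_force: [-0.8, 0.3, -0.1]
grip_width: 0.0557
grasp_force: 0.0
```

```bash
python3 -c "
from h import *
go(.641,-.1215,.110,12.3)"
```

```text
mm [-2.8  0.2 87.8] turn 0.2 cur yaw 12.5 tool x sign check [ 0.994  0.109 -0.    -0.   ]
```

Call:
step_arm(rows=[[[-3, 0, 40], 0], [[-3, 0, 75], 0], [[-3, 0, 88], 0], [[-3, 0, 88], 0]])

```text
clock: 8.35
eef_pos: [0.6376, -0.1231, 0.1112]
tool_rot: [0.994, 0.107, -0.001, -0.0]
ft_force: [0.2, -0.6, -0.2]
grip_width: 0.0556
grasp_force: 0.0
```

Call:
step_arm(rows=[[[0, 0, 0], 0], [[0, 0, 0], 0], [[0, 0, 0], 0], [[0, 0, 0], 0], [[0, 0, 0], 0]], claw=1)

```text
clock: 8.98
eef_pos: [0.6399, -0.1232, 0.1141]
tool_rot: [0.994, 0.107, 0.002, 0.001]
ft_force: [-0.8, 0.2, 6.7]
grip_width: 0.029
grasp_force: 59.8
```

Call:
step_arm(rows=[[[0, 0, -5], 0], [[0, 0, -12], 0], [[0, 0, -20], 0], [[0, 0, -50], 0], [[0, 0, -80], 0], [[0, 0, -80], 0]])

```text
clock: 9.72
eef_pos: [0.64, -0.1234, 0.1962]
tool_rot: [0.994, 0.107, 0.003, 0.001]
ft_force: [-0.8, -0.5, -0.1]
grip_width: 0.0293
grasp_force: 61.5
```

```bash
python3 -c "
from h import *
go(.455,.095,.19,2)
p,d=snap('side','s2.png'); cv2.imwrite('pics/s2.png',cv2.resize(cv2.cvtColor(p[130:384,150:450],cv2.COLOR_RGB2BGR),(700,592)))
"
```

```text
mm [-134.2 -252.8    6.2] turn 10.3 cur yaw 12.3 tool x sign check [0.994 0.107 0.003 0.001]
```

View pics/s2.png

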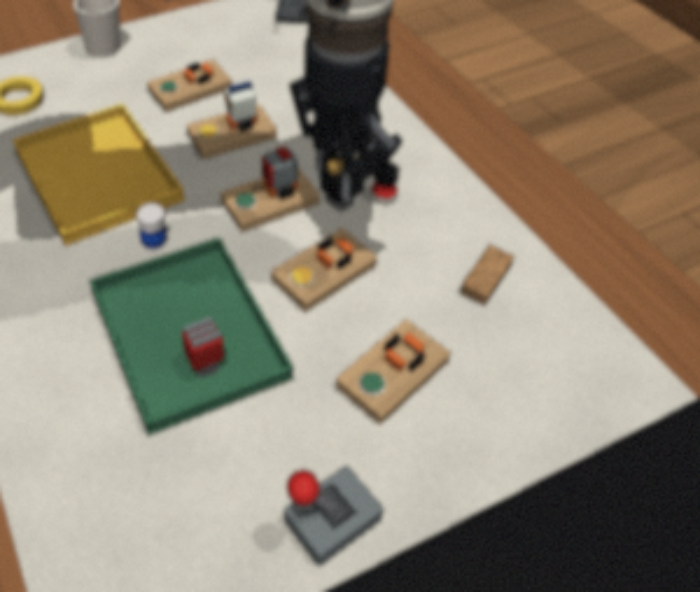

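Red stands upright in the green tray and black is in the gripper. I'll carry black to the yellow tray.

Call:
step_arm(rows=[[[-45, -50, -25], 5], [[-80, -100, -25], 10], [[-110, -150, -20], 10], [[-134, -202, -10], 10], [[-134, -253, 0], 10], [[-134, -253, 40], 10], [[-134, -253, 80], 10], [[-134, -253, 91], 10], [[-134, -253, 91], 10]])

```text
clock: 10.9
eef_pos: [0.4644, 0.0534, 0.1089]
tool_rot: [0.999, 0.048, 0.007, -0.02]
ft_force: [-7.9, 6.1, 51.5]
grip_width: 0.0293
grasp_force: 90.8
```

Call:
step_arm(rows=[[[0, 0, -30], 0], [[0, 0, -70], 0], [[0, 0, -70], 0]])

```text
clock: 11.28
eef_pos: [0.4609, 0.0488, 0.1733]
tool_rot: [0.999, 0.047, 0.002, -0.017]
ft_force: [-0.7, -0.3, -0.1]
grip_width: 0.0292
grasp_force: 84.3
```

```bash
python3 -c "
from h import *
go(.455,.095,.17,2)
p,d=snap('side','s3.png'); cv2.imwrite('pics/s3.png',cv2.resize(cv2.cvtColor(p[130:310,130:370],cv2.COLOR_RGB2BGR),(720,540)))
"
```

```text
mm [ -1.5 -46.6   3.3] turn 3.4 cur yaw 5.4 tool x sign check [ 0.999  0.047  0.002 -0.017]
```

View pics/s3.png

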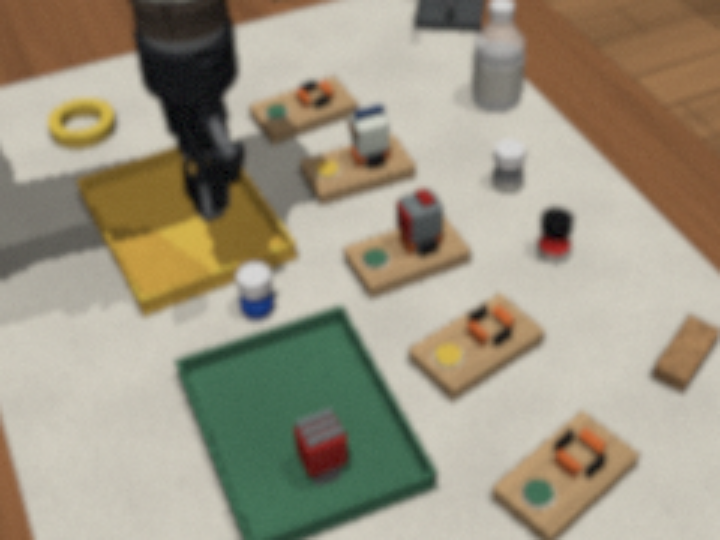

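Call:
step_arm(rows=[[[0, -16, 0], 0], [[0, -32, 0], 3.4], [[-1, -47, 0], 3.4], [[-1, -47, 0], 3.4], [[-1, -47, 0], 3.4], [[-1, -47, 0], 3.4]])

```text
clock: 12.08
eef_pos: [0.4565, 0.0544, 0.1723]
tool_rot: [0.999, 0.043, -0.003, -0.033]
ft_force: [-0.8, -0.0, -0.5]
grip_width: 0.0297
grasp_force: 63.1
```

```bash
python3 -c "
from h import *
go(.455,.095,.17,2)
o=bot.get_obs();print(np.round(o['joint_pos'],3),o['ft_force'])
p,d=snap('side')
k=bot.camera_params('side');M=np.linalg.inv(k['pose']);e=o['eef_pos']
def px(P):
  c=M@np.append(P,1);return int(k['cx']+k['fx']*c[0]/-c[2]),int(k['cy']-k['fy']*c[1]/-c[2])
u,v=px(e-[0,0,.07]);print(u,v)
cv2.imwrite('pics/s4.png',cv2.convertScaleAbs(cv2.resize(cv2.cvtColor(p[v-50:v+50,u-50:u+50],cv2.COLOR_RGB2BGR),(560,560),interpolation=cv2.INTER_CUBIC),alpha=2.2,beta=15))
"
```

```text
mm [  2.  -40.5   2.3] turn 3.0 cur yaw 5.0 tool x sign check [ 0.999  0.043 -0.003 -0.033]
[ 0.086  0.27  -0.323  0.982  0.065  3.141] [-0.79329918 -0.00409749 -0.52072646]
197 194
```

View pics/s4.png

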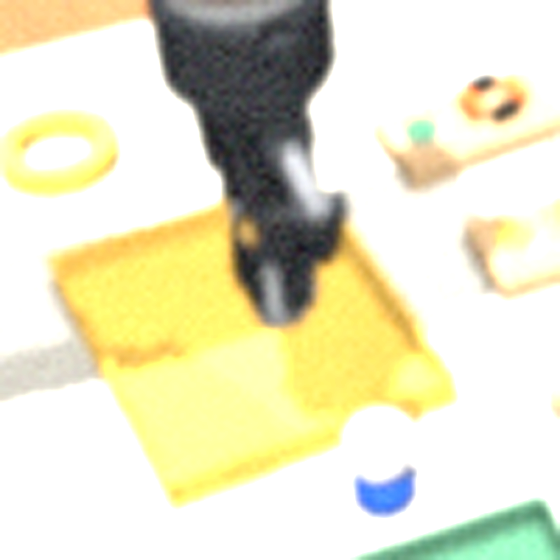

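Joint 6 is at its upper limit, which explains the missed target. The part is still gripped, so I'll turn the tool half round the other way.

Call:
step_arm(rows=[[[0, 0, -10], -10], [[0, 0, -10], -20], [[0, 0, -10], -30], [[0, 0, -10], -40], [[0, 0, -10], -50], [[0, 0, -10], -60], [[0, 0, -10], -70], [[0, 0, -10], -80], [[0, 0, -10], -90], [[0, 0, -10], -100], [[0, 0, -10], -110], [[0, 0, -10], -120]])

```text
clock: 13.62
eef_pos: [0.4566, 0.0537, 0.1824]
tool_rot: [0.459, 0.888, 0.027, -0.019]
ft_force: [-0.3, 0.2, -0.8]
grip_width: 0.0294
grasp_force: 63.3
```

Call:
step_arm(rows=[[[0, 0, 0], -10], [[0, 0, 0], -20], [[0, 0, 0], -30], [[0, 0, 0], -40], [[0, 0, 0], -50], [[0, 0, 0], -55], [[0, 0, 0], -55]])

```text
clock: 14.5
eef_pos: [0.4566, 0.0537, 0.1824]
tool_rot: [0.001, 0.999, 0.032, -0.005]
ft_force: [0.3, 0.5, -0.5]
grip_width: 0.0297
grasp_force: 63.3
```

```bash
sed -i 's/a=(a+np.pi\/2)%np.pi-np.pi\/2/a=a%(2*np.pi)/; s/round(np.degrees(a)-yaw,1)/round((np.degrees(a)-yaw+90)%180-90,1)/' h.py; python3 -c "
from h import *
go(.455,.095,.17,2)
o=bot.get_obs();print(np.round(o['joint_pos'],3))"
```

```text
mm [ 1.7 41.3 12.4] turn -2.1 cur yaw 179.9 tool x sign check [ 0.001  0.999  0.032 -0.005]
[ 0.084  0.259 -0.308  1.008  0.065  0.086]
```

Call:
step_arm(rows=[[[0, 15, 0], 0], [[0, 30, 0], 0], [[0, 41, 0], 0], [[0, 39, 30], 0], [[0, 38, 60], 0], [[0, 37, 70], 0], [[0, 37, 70], 0]])

```text
clock: 15.38
eef_pos: [0.4557, 0.0955, 0.1146]
tool_rot: [0.0, 0.999, 0.032, -0.005]
ft_force: [-0.5, 0.0, 0.6]
grip_width: 0.0291
grasp_force: 63.3
```

```bash
python3 -c "
from h import *
p,d=snap('side')
o=bot.get_obs();print(o['eef_pos'])
w=world('side',d,np.ones(d.shape,bool));m=(abs(w[:,0]-o['eef_pos'][0])<.05)&(abs(w[:,1]-o['eef_pos'][1])<.06)&(w[:,2]>.012)
hist=np.histogram(w[m][:,2],bins=np.arange(.012,.06,.004));print(hist)
u,v=200,200
cv2.imwrite('pics/s5.png',cv2.convertScaleAbs(cv2.resize(cv2.cvtColor(p[v-50:v+50,u-60:u+60],cv2.COLOR_RGB2BGR),(720,600),interpolation=cv2.INTER_CUBIC),alpha=2.2,beta=15))
"
```

```text
[0.45631256 0.09547028 0.1152971 ]
(array([36, 46, 22,  5,  5,  0,  0,  5, 10, 13, 13]), array([0.012, 0.016, 0.02 , 0.024, 0.028, 0.032, 0.036, 0.04 , 0.044,
       0.048, 0.052, 0.056]))
```

View pics/s5.png

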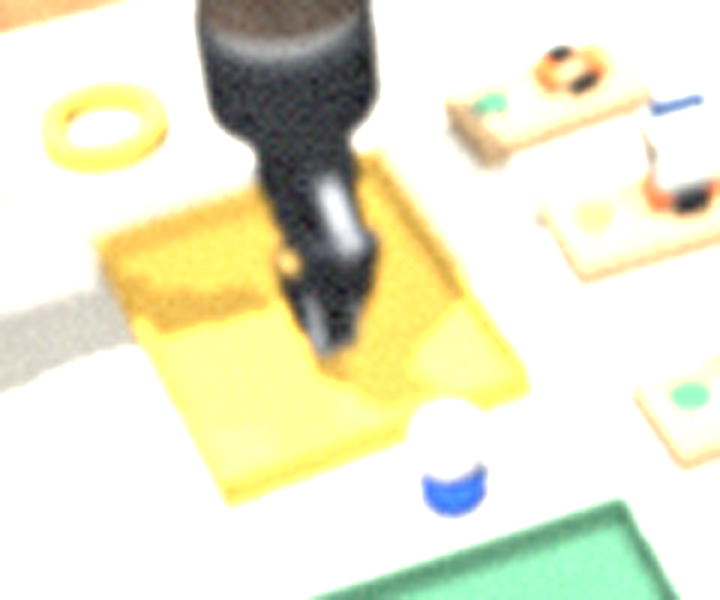

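Call:
step_arm(rows=[[[0, 0, 4], 0], [[0, -1, 8], 0], [[0, -1, 12], 0], [[0, -1, 14], 0], [[0, -1, 14], 0]])

```text
clock: 16.05
eef_pos: [0.4557, 0.095, 0.1006]
tool_rot: [0.0, 0.999, 0.032, -0.005]
ft_force: [-0.6, 0.5, -1.5]
grip_width: 0.0291
grasp_force: 63.3
```

Call:
step_arm(rows=[[[0, 0, 2], 0], [[0, 0, 4], 0], [[0, 0, 4], 0]])

```text
clock: 16.42
eef_pos: [0.4557, 0.0953, 0.0966]
tool_rot: [0.0, 0.999, 0.032, -0.005]
ft_force: [-0.1, 0.6, -0.9]
grip_width: 0.0294
grasp_force: 63.3
```

Call:
step_arm(rows=[[[0, 0, 2], 0], [[0, 0, 4], 0], [[0, 0, 4], 0]])

```text
clock: 16.8
eef_pos: [0.4556, 0.0956, 0.0926]
tool_rot: [0.0, 0.999, 0.032, -0.005]
ft_force: [0.6, 0.6, 0.0]
grip_width: 0.0295
grasp_force: 63.3
```

Call:
step_arm(rows=[[[0, 0, 2], 0], [[0, 0, 4], 0], [[0, 0, 6], 0], [[0, 0, 6], 0]])

```text
clock: 17.3
eef_pos: [0.4574, 0.0954, 0.0913]
tool_rot: [0.001, 0.999, 0.032, -0.002]
ft_force: [-8.3, -4.7, 35.5]
grip_width: 0.0294
grasp_force: 68.3
```

Call:
step_arm(rows=[[[0, 0, -4], 0], [[0, 0, -4], 0]])

```text
clock: 17.55
eef_pos: [0.4566, 0.0958, 0.0916]
tool_rot: [0.0, 0.999, 0.033, -0.003]
ft_force: [-0.2, -1.0, 8.4]
grip_width: 0.0294
grasp_force: 64.7
```

Call:
step_arm(rows=[[[0, 0, 0], 0], [[0, 0, 0], 0], [[0, 0, 0], 0], [[0, 0, 0], 0], [[0, 0, -40], 0], [[0, 0, -90], 0], [[0, 0, -130], 0], [[0, 0, -130], 0]], claw=-0.3)

```text
clock: 18.55
eef_pos: [0.4591, 0.0875, 0.2239]
tool_rot: [0.0, 0.999, 0.033, -0.001]
ft_force: [0.1, 0.5, -0.1]
grip_width: 0.0558
grasp_force: 0.0
```

```bash
python3 -c "
from h import *
go(.46,-.04,.25,0);o=bot.get_obs();print(np.round(o['joint_pos'],3))
p,d=snap('side')
w=world('side',d,np.ones(d.shape,bool));m=(abs(w[:,0]-.455)<.06)&(abs(w[:,1]-.14)<.085)&(w[:,2]>.014)&(w[:,2]<.1);q=w[m]
print(len(q),np.round(np.percentile(q,[2,50,98],axis=0),3))
"
```

```text
mm [  -1.  -127.5  -26.1] turn -0.0 cur yaw 180.0 tool x sign check [ 0.     0.999  0.033 -0.001]
[ 0.156  0.224 -0.234  1.104  0.065  0.157]
209 [[0.44  0.084 0.017]
 [0.456 0.089 0.047]
 [0.473 0.109 0.061]]
```

Black stands in the yellow tray (head top about .062). The saturation left a 3.7° lean in the tool, so I'll use the opposite limit of joint 6 to undo it.

Call:
step_arm(rows=[[[0, 0, 0], -10], [[0, 0, 0], -20], [[0, 0, 0], -30], [[0, 0, 0], -40], [[0, 0, 0], -50], [[0, 0, 0], -60], [[0, 0, 0], -70], [[0, 0, 0], -80], [[0, 0, 0], -90], [[0, 0, 0], -100], [[0, 0, 0], -110], [[0, 0, 0], -120]])

```text
clock: 20.1
eef_pos: [0.4558, 0.0872, 0.2186]
tool_rot: [0.867, -0.498, -0.022, -0.024]
ft_force: [0.0, -0.6, 0.9]
grip_width: 0.0553
grasp_force: 0.0
```

Call:
step_arm(rows=[[[0, 0, 0], -10], [[0, 0, 0], -20], [[0, 0, 0], -30], [[0, 0, 0], -40], [[0, 0, 0], -50], [[0, 0, 0], -60], [[0, 0, 0], -67], [[0, 0, 0], -67]])

```text
clock: 21.1
eef_pos: [0.456, 0.0872, 0.2189]
tool_rot: [0.998, 0.06, -0.004, -0.032]
ft_force: [-0.8, -1.0, -0.5]
grip_width: 0.0555
grasp_force: 0.0
```

Call:
step_arm(rows=[[[0, 16, 0], 0], [[0, 32, 0], 0], [[0, 48, 0], 0], [[0, 64, 0], 0], [[0, 64, 0], 0]])

```text
clock: 21.72
eef_pos: [0.4623, 0.0507, 0.2164]
tool_rot: [0.999, 0.043, -0.002, -0.022]
ft_force: [-0.2, -1.3, 0.7]
grip_width: 0.0555
grasp_force: 0.0
```

```bash
python3 -c "
from h import *
o=bot.get_obs();print(np.round(o['joint_pos'],3),o['eef_pos'])"
```

```text
[ 0.087  0.233 -0.243  1.097  0.044 -3.141] [0.46228476 0.05073591 0.21643637]
```

The lean is shrinking, so I'll continue.

Call:
step_arm(rows=[[[0, 20, 0], 0], [[0, 40, 0], 0], [[0, 60, 0], 0], [[0, 80, 0], 0], [[0, 100, 0], 0], [[0, 100, 0], 0]])

```text
clock: 22.48
eef_pos: [0.47, 0.0079, 0.2119]
tool_rot: [1.0, 0.008, -0.002, -0.001]
ft_force: [0.5, 0.4, -0.7]
grip_width: 0.0557
grasp_force: 0.0
```

```bash
python3 -c "
from h import *
o=bot.get_obs();print(np.round(o['joint_pos'],3),o['eef_pos'])"
```

```text
[ 1.600e-02  2.480e-01 -2.350e-01  1.091e+00  1.000e-03 -3.141e+00] [0.47002793 0.00785709 0.21194577]
```

The lean is gone (q5 = .001). Next I'll turn joint 6 back to about 0.

Call:
step_arm(rows=[[[0, 0, 0], 10], [[0, 0, 0], 20], [[0, 0, 0], 30], [[0, 0, 0], 40], [[0, 0, 0], 50], [[0, 0, 0], 60], [[0, 0, 0], 70], [[0, 0, 0], 80], [[0, 0, 0], 90], [[0, 0, 0], 100], [[0, 0, 0], 110], [[0, 0, 0], 120]])

```text
clock: 23.98
eef_pos: [0.4699, 0.0084, 0.2121]
tool_rot: [-0.505, 0.863, 0.001, -0.001]
ft_force: [1.0, -0.6, -0.8]
grip_width: 0.0555
grasp_force: 0.0
```

Call:
step_arm(rows=[[[0, 0, 0], 10], [[0, 0, 0], 20], [[0, 0, 0], 30], [[0, 0, 0], 40], [[0, 0, 0], 50], [[0, 0, 0], 60.6], [[0, 0, 0], 60.6]])

```text
clock: 24.85
eef_pos: [0.4699, 0.0084, 0.2121]
tool_rot: [-0.004, 1.0, 0.001, -0.002]
ft_force: [-0.5, -0.4, -0.7]
grip_width: 0.0556
grasp_force: 0.0
```

```bash
python3 -c "
from fit import *
p,d,W,h=scene('top','t2.png')
for n,x,y in (('p4',.636,0),('p1',.647,.132)):
    r=fit(W,x,y,.104,.058,-.014);print(n,np.round(r.x[:2],4),round(np.degrees(r.x[2]),1),round(r.fun,1))
for t in bot.trace('part4','top')[:6]:
  w=world('top',d,t['pixels'])
  if len(w): w=w[w[:,2]>.062]; print(t['score'],t['uv'],np.round(np.mean(w,0),3))
go(.637,0,.20,.3);o=bot.get_obs();print(np.round(o['joint_pos'],3))"
```

```text
p4 [6.384e-01 5.000e-04] -1.2 5.4
p1 [0.6484 0.1329] -2.0 30.1
0.67 [228.1, 233.6] [0.455 0.1   0.065]
0.44 [225.1, 174.7] [0.646 0.132 0.071]
0.39 [267.2, 182.3] [ 0.638 -0.001  0.071]
0.27 [383.0, 244.1] [ 0.464 -0.374  0.107]
mm [-167.    -9.9   12.1] turn 0.2 cur yaw 180.5 tool x sign check [-0.005  1.     0.001 -0.002]
[ 1.700e-02  2.470e-01 -2.360e-01  1.091e+00  1.000e-03  8.000e-03]
```

View pics/t2.png

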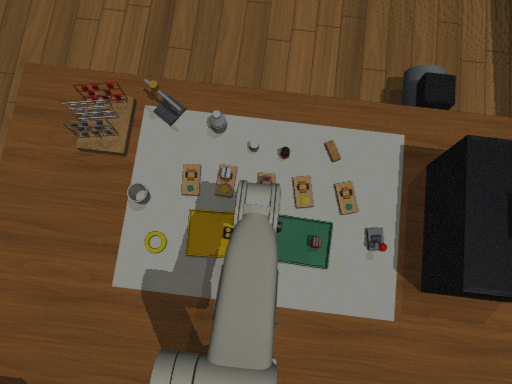

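The picture shows black in the yellow tray (228,233), red in the green tray (316,242), and white and grey still on their holders. Grey is next.

Call:
step_arm(rows=[[[-55, -3, 0], 0], [[-110, -7, 0], 0], [[-167, -10, 10], 0.2], [[-167, -10, 12], 0.2], [[-167, -10, 50], 0.2], [[-167, -10, 85], 0.2], [[-167, -10, 101], 0.2], [[-167, -10, 101], 0.2]])

```text
clock: 25.95
eef_pos: [0.6354, -0.0005, 0.1098]
tool_rot: [-0.002, 1.0, 0.001, -0.003]
ft_force: [-0.3, -0.3, 0.2]
grip_width: 0.0555
grasp_force: 0.0
```

Call:
step_arm(rows=[[[0, 0, 0], 0], [[0, 0, 0], 0], [[0, 0, 0], 0], [[0, 0, 0], 0], [[0, 0, 0], 0]], claw=1)

```text
clock: 26.58
eef_pos: [0.6378, -0.0005, 0.1128]
tool_rot: [-0.001, 1.0, 0.001, 0.0]
ft_force: [-0.8, 0.4, 7.2]
grip_width: 0.0297
grasp_force: 59.7
```

Call:
step_arm(rows=[[[0, 0, -5], 0], [[0, 0, -12], 0], [[0, 0, -20], 0], [[0, 0, -50], 0], [[0, 0, -80], 0], [[0, 0, -80], 0]])

```text
clock: 27.32
eef_pos: [0.6382, -0.0007, 0.1946]
tool_rot: [-0.001, 1.0, 0.001, 0.001]
ft_force: [0.7, 0.9, -0.2]
grip_width: 0.029
grasp_force: 61.5
```

```bash
python3 -c "
from h import *
go(.463,-.090,.19,0)
p,d=snap('side')
w=world('side',d,np.ones(d.shape,bool));e=bot.get_obs()['eef_pos'];print(e)
m=(abs(w[:,0]-e[0])<.03)&(abs(w[:,1]-e[1])<.03)&(w[:,2]>.012)&(w[:,2]<.2)
print(np.histogram(w[m][:,2],bins=np.arange(.012,.2,.008)))"
```

```text
mm [175.4 -88.9   4.6] turn 0.2 cur yaw 180.2 tool x sign check [-0.001  1.     0.001  0.001]
[ 0.63726717 -0.00064461  0.19252817]
(array([246,  57,  30,   0,   0,   0,   0,   0,   0,   0,   3,  23,   9,
        22,  28,  44,  59,  63,  16,  28,  20,  22,  49]), array([0.012, 0.02 , 0.028, 0.036, 0.044, 0.052, 0.06 , 0.068, 0.076,
       0.084, 0.092, 0.1  , 0.108, 0.116, 0.124, 0.132, 0.14 , 0.148,
       0.156, 0.164, 0.172, 0.18 , 0.188, 0.196]))
```

Call:
step_arm(rows=[[[45, -22, -5], 0], [[90, -45, -5], 0], [[135, -68, 0], 0], [[175, -89, 5], 0], [[175, -89, 5], 0], [[175, -89, 50], 0], [[175, -89, 80], 0], [[175, -89, 88], 0], [[175, -89, 88], 0]])

```text
clock: 28.5
eef_pos: [0.462, -0.0897, 0.1027]
tool_rot: [-0.002, 1.0, 0.001, -0.002]
ft_force: [-0.2, -0.6, 0.4]
grip_width: 0.0291
grasp_force: 61.4
```

Call:
step_arm(rows=[[[0, 0, 3], 0], [[0, 0, 3], 0]])

```text
clock: 28.75
eef_pos: [0.4625, -0.09, 0.1007]
tool_rot: [-0.001, 1.0, 0.0, -0.001]
ft_force: [0.1, -0.5, 0.5]
grip_width: 0.0289
grasp_force: 61.4
```

Call:
step_arm(rows=[[[0, 0, 0], 0], [[0, 0, 0], 0], [[0, 0, 0], 0], [[0, 0, 0], 0], [[0, 0, -40], 0], [[0, 0, -100], 0], [[0, 0, -100], 0]], claw=-0.3)

```text
clock: 29.62
eef_pos: [0.4653, -0.0907, 0.2047]
tool_rot: [-0.001, 1.0, -0.0, 0.004]
ft_force: [0.9, -0.0, -0.6]
grip_width: 0.0558
grasp_force: 0.0
```

```bash
python3 -c "
from fit import *
p,d,W,h=scene('top')
r=fit(W,.647,.132,.104,.058,-.014);print(np.round(r.x[:2],4),round(np.degrees(r.x[2]),1),round(r.fun,1))
go(.648,.1325,.20,-2.5)
for t in bot.trace('part4','top')[:6]:
  w=world('top',d,t['pixels'])
  if len(w): w=w[w[:,2]>.03]; print(t['score'],t['uv'],np.round(np.mean(w,0),3),np.round(w.max(0)[2],3))
"
```

```text
[0.6486 0.1331] -2.2 29.3
mm [-184.9  222.4    2.2] turn 2.7 cur yaw 180.2 tool x sign check [-0.001  1.     0.     0.001]
0.73 [213.1, 227.1] [0.46  0.088 0.042] 0.052
0.56 [225.7, 173.5] [0.644 0.132 0.067] 0.086
0.49 [228.8, 235.1] [0.455 0.101 0.056] 0.068
0.46 [320.4, 241.3] [ 0.456 -0.184  0.082] 0.591
```

Call:
step_arm(rows=[[[-40, 45, 0], 0], [[-80, 95, 0], 0], [[-120, 145, 0], 2.7], [[-155, 185, 0], 2.7], [[-185, 222, 2], 2.7], [[-185, 222, 2], 2.7], [[-185, 222, 2], 2.7]])

```text
clock: 30.6
eef_pos: [0.6452, 0.1321, 0.1951]
tool_rot: [0.022, 1.0, -0.0, -0.004]
ft_force: [0.5, -0.0, 0.2]
grip_width: 0.0556
grasp_force: 0.0
```

```bash
python3 -c "
from h import *
go(.648,.1325,.110,-2.5)
p,d=snap('top','t3.png');cv2.imwrite('pics/t3.png',cv2.resize(cv2.cvtColor(p[130:280,120:400],cv2.COLOR_RGB2BGR),(784,420),interpolation=cv2.INTER_CUBIC))"
```

```text
mm [-2.8  0.5 85.1] turn -0.0 cur yaw 177.5 tool x sign check [ 0.022  1.    -0.    -0.004]
```

View pics/t3.png

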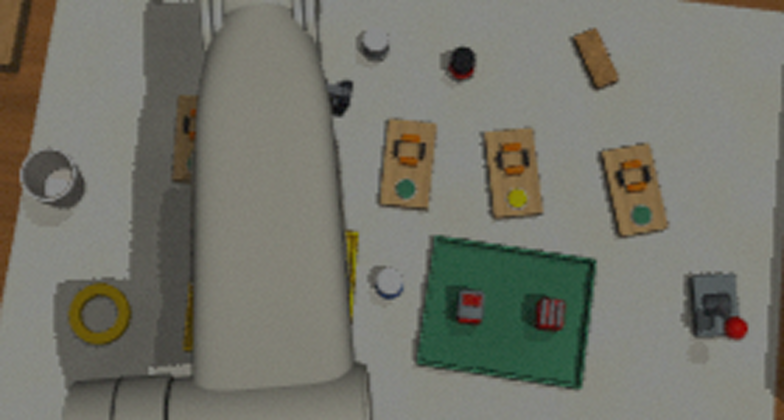

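Grey (470,305) and red (549,313) both stand in the green tray, and the jar between the trays is untouched. I'll grasp white now.

Call:
step_arm(rows=[[[-2, 0, 40], 0], [[-2, 0, 75], 0], [[-2, 0, 86], 0], [[-2, 0, 86], 0]])

```text
clock: 31.15
eef_pos: [0.6477, 0.1314, 0.1115]
tool_rot: [0.023, 1.0, 0.0, -0.002]
ft_force: [0.4, -0.3, 1.2]
grip_width: 0.0552
grasp_force: 0.0
```

Call:
step_arm(rows=[[[0, 0, 0], 0], [[0, 0, 0], 0], [[0, 0, 0], 0], [[0, 0, 0], 0], [[0, 0, 0], 0]], claw=1)

```text
clock: 31.78
eef_pos: [0.6494, 0.1326, 0.1139]
tool_rot: [0.022, 1.0, 0.001, 0.0]
ft_force: [-0.4, -1.3, 6.1]
grip_width: 0.0293
grasp_force: 59.8
```

Call:
step_arm(rows=[[[0, 0, -5], 0], [[0, 0, -12], 0], [[0, 0, -20], 0], [[0, 0, -50], 0], [[0, 0, -80], 0], [[0, 0, -80], 0]])

```text
clock: 32.52
eef_pos: [0.6498, 0.1328, 0.196]
tool_rot: [0.022, 1.0, 0.002, 0.001]
ft_force: [-0.5, 0.8, -0.0]
grip_width: 0.0295
grasp_force: 61.5
```

```bash
python3 -c "
from h import *
go(.457,.186,.19,0)
p,d=snap('side')
w=world('side',d,np.ones(d.shape,bool));e=bot.get_obs()['eef_pos'];print(e)
m=(abs(w[:,0]-e[0])<.03)&(abs(w[:,1]-e[1])<.03)&(w[:,2]>.012)&(w[:,2]<.2)
print(np.histogram(w[m][:,2],bins=np.arange(.012,.2,.008))[0])
m=(abs(w[:,0]-.455)<.068)&(abs(w[:,1]-.14)<.085)&(w[:,2]>.02)&(w[:,2]<.1);q=w[m]
print(len(q),np.round(np.percentile(q,[2,50,98],axis=0),3))
"
```

```text
mm [195.   44.6   6. ] turn -2.5 cur yaw 177.5 tool x sign check [0.022 1.    0.002 0.001]
[0.64889729 0.1325587  0.19380985]
[178  56  18   0   0   0   0   0   0   0   4  22  16  16  21  40  39  42
  22  14  16  15  35]
201 [[0.44  0.084 0.021]
 [0.456 0.089 0.048]
 [0.474 0.11  0.06 ]]
```

Call:
step_arm(rows=[[[50, 10, -5], 0], [[100, 20, -5], 0], [[150, 32, 0], 0], [[195, 43, 5], 0], [[195, 43, 5], -2], [[195, 43, 45], -2], [[195, 43, 80], -2], [[195, 43, 88], -2], [[195, 43, 88], -2]])

```text
clock: 33.7
eef_pos: [0.4556, 0.1839, 0.104]
tool_rot: [0.005, 1.0, 0.0, -0.002]
ft_force: [0.4, 0.0, -0.4]
grip_width: 0.0291
grasp_force: 61.5
```

Call:
step_arm(rows=[[[0, 0, 3], 0], [[0, 0, 3], 0]])

```text
clock: 33.95
eef_pos: [0.456, 0.1843, 0.1022]
tool_rot: [0.005, 1.0, 0.001, -0.001]
ft_force: [-0.1, -0.1, 0.1]
grip_width: 0.0287
grasp_force: 61.5
```

Call:
step_arm(rows=[[[0, 0, 0], 0], [[0, 0, 0], 0], [[0, 0, 0], 0], [[0, 0, 0], 0], [[0, 0, -50], 0], [[0, 0, -110], 0], [[0, 0, -125], 0], [[0, 0, -125], 0]], claw=-0.3)

```text
clock: 34.95
eef_pos: [0.4563, 0.1841, 0.2272]
tool_rot: [0.005, 1.0, 0.001, -0.0]
ft_force: [-1.1, -0.0, 0.3]
grip_width: 0.0556
grasp_force: 0.0
```

```bash
python3 -c "
from h import *
go(.46,-.20,.23,0)
go(.40,-.388,.23,9.5)"
```

```text
mm [  -7.4 -384.    -2.8] turn -0.5 cur yaw 179.5 tool x sign check [ 0.005  1.     0.001 -0.   ]
mm [  50.8 -572.6   -2.8] turn -10.0 cur yaw 179.5 tool x sign check [ 0.005  1.     0.001 -0.   ]
```

Call:
step_arm(rows=[[[2, -50, 0], -1], [[4, -105, 0], -2], [[7, -160, 0], -3], [[10, -215, 0], -4], [[14, -270, 0], -5], [[18, -325, 0], -6], [[22, -380, 0], -7], [[26, -435, 0], -8], [[30, -490, 0], -9], [[34, -540, 0], -10], [[37, -570, 0], -10.4], [[37, -570, 0], -10.4]], claw=1)

```text
clock: 36.45
eef_pos: [0.4118, -0.387, 0.2225]
tool_rot: [-0.084, 0.996, 0.002, -0.003]
ft_force: [0.3, 0.7, 0.5]
grip_width: 0.0001
grasp_force: 0.0
```

```bash
python3 -c "
from h import *
go(.414,-.385,.148,9.9);print(np.round(bot.get_obs()['joint_pos'],2))
p,d=snap('top','t4.png');cv2.imwrite('pics/t4.png',cv2.resize(cv2.cvtColor(p[130:280,120:400],cv2.COLOR_RGB2BGR),(784,420),interpolation=cv2.INTER_CUBIC))
w=world('top',d,np.ones(d.shape,bool))
for n,x,y in(('r',.463,-.18),('g',.463,-.09),('b',.456,.098),('w',.456,.184)):
  q=w[(abs(w[:,0]-x)<.03)&(abs(w[:,1]-y)<.03)&(w[:,2]>.035)&(w[:,2]<.1)];print(n,len(q),np.round(np.median(q,0),3),q[:,2].max())
"
```

```text
mm [-2.5  1.6 74.5] turn -0.2 cur yaw 189.7 tool x sign check [-0.084  0.996  0.002 -0.003]
[-0.75  0.42  0.04  1.2  -0.   -0.92]
r 105 [ 0.461 -0.178  0.057] 0.06592943131755868
g 115 [ 0.458 -0.089  0.056] 0.06775210309056967
b 106 [0.456 0.101 0.056] 0.06689987057365077
w 112 [0.452 0.183 0.055] 0.0717305607311296
```

View pics/t4.png

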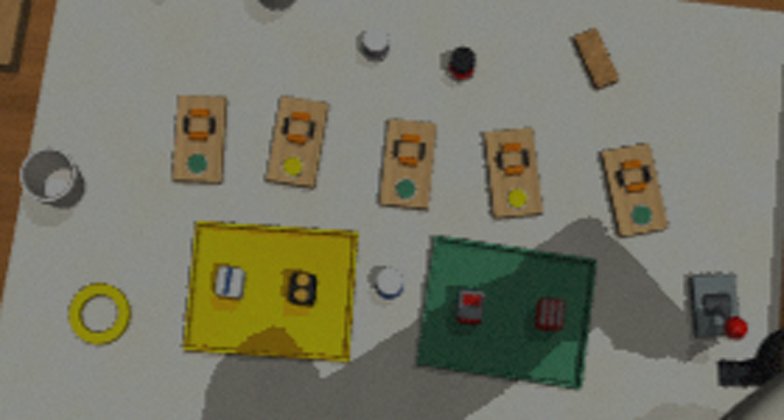

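All four parts stand in the right trays: white (229,282) and black (301,289) in yellow, grey (470,305) and red (549,313) in green. The switch is next.

Call:
step_arm(rows=[[[0, 1, 30], 0], [[0, 1, 60], 0], [[0, 1, 75], 0], [[0, 1, 75], 0]])

```text
clock: 37.0
eef_pos: [0.4123, -0.383, 0.1492]
tool_rot: [-0.086, 0.996, 0.002, -0.003]
ft_force: [0.1, 0.3, 0.3]
grip_width: 0.0001
grasp_force: 0.0
```

Call:
step_arm(rows=[[[-12, 0, 0], 0], [[-24, 0, 0], 0], [[-36, 0, 0], 0], [[-48, 0, 0], 0], [[-60, 0, 0], 0], [[-72, 0, 0], 0], [[-84, 0, 0], 0], [[-94, 0, 0], 0], [[-102, 0, 0], 0], [[-102, 0, 0], 0]])

```text
clock: 38.25
eef_pos: [0.5136, -0.3669, 0.15]
tool_rot: [-0.086, 0.996, 0.001, -0.002]
ft_force: [-1.2, 0.8, -0.5]
grip_width: 0.0
grasp_force: 0.4
```

```bash
cat > sw.py <<'E'
from h import *
p,d,W,h=scene('side')
red=((h[...,0]<6)|(h[...,0]>174))&(h[...,1]>150)&(W[...,1]<-.32)&(W[...,0]>.4)&(W[...,0]<.6)
b=np.median(W[red],0) if red.any() else np.zeros(3);print('ball',red.sum(),np.round(b,3),'u',(b[:2]-[.498,-.3705])@[.985,.172])
E
python3 sw.py
```

```text
ball 14 [ 0.526 -0.385  0.13 ] u 0.024857542137775385
```

Call:
step_arm(rows=[[[-4, 0, 0], 0], [[-7, 0, 0], 0], [[-7, 0, 0], 0]])

```text
clock: 38.67
eef_pos: [0.5149, -0.3668, 0.1501]
tool_rot: [-0.084, 0.996, 0.001, -0.007]
ft_force: [-15.4, -1.9, 5.5]
grip_width: -0.0003
grasp_force: 7.7
```

Call:
step_arm(rows=[[[20, 0, 0], 0], [[70, 0, 0], 0], [[100, 0, 0], 0], [[100, 0, -60], 0], [[100, 0, -100], 0], [[100, 0, -100], 0]])

```text
clock: 39.42
eef_pos: [0.4238, -0.385, 0.2557]
tool_rot: [-0.086, 0.996, -0.003, 0.002]
ft_force: [0.9, -0.3, -0.7]
grip_width: -0.0
grasp_force: 0.0
```

```bash
python3 sw.py; python3 -c "
from h import *
p,d=snap('side','f.png');cv2.imwrite('pics/f.png',cv2.resize(cv2.cvtColor(p[120:384,130:400],cv2.COLOR_RGB2BGR),(600,586)))"
```

```text
ball 109 [ 0.533 -0.369  0.1  ] u 0.03529421914644974
```

View pics/f.png

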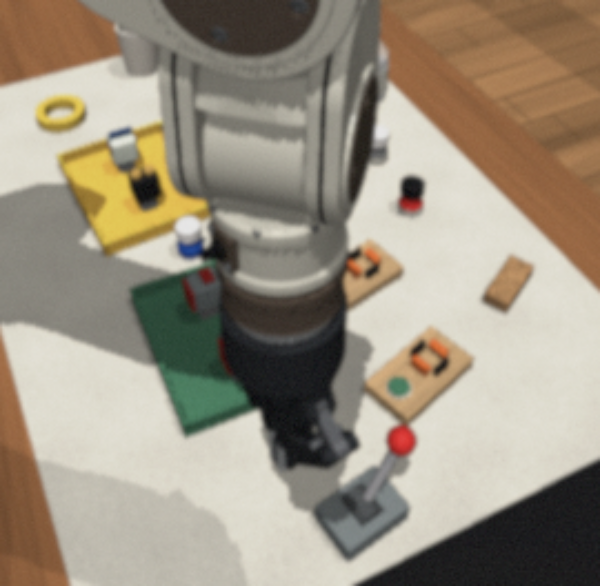

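The toggle is over at its stop: the ball at (401,440) is on the housing's far side, and the 15 N resistance matches a stop. The parts are still in their trays and the robot is clear.

```bash
python3 -c "
from h import *
print(bot.job_done())"
```

```text
the job is handed in; nothing more can be done
None
```

The job is handed in with no verdict returned: red and grey stand in the green tray, black and white in the yellow tray, part3 was absent from the start, the fan toggle is over at its stop, and no jar or the cup was seen to move.

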